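# Find the rocking corner of the jig plate and press its shim home

## Robot

A 6-joint arm with a two-finger parallel gripper is mounted at the origin on the work surface. World frame = base frame: x ahead of the robot, y to its left, z up, the work surface at z = 0. Lengths are in m, angles in rad, forces in N, time in s.
With the tool pointing down it reaches from about 0.325 to 0.775 m from the base axis. Payload 5.5 kg.
Tool frame: the origin (TCP) lies on the centre line of the jaws, within the pads' length; the fingertips stand 19 mm ahead of it and the grasp point (between the pads) is the TCP; z points along the fingers, y is the direction in which the jaws open and shut (so a half turn about z gives the same grasp; the last joint's range is limited). The gripper opens to 85 mm and grips with 20 to 120 N. Pads are 22 mm wide; open, the fingers measure 114 mm over their backs; the gripper's body (76 mm by 85 mm) begins 54 mm behind the grasp point. The pads swing forward as they close: fully open they stand 13 mm farther back than shut.
Start: joints at [-1.321, 0.091, 1.231, -0, 1.82, -0.057], TCP at [0.181, -0.572, 0.219] pointing down, gripper open.
Joint ranges: [-2.87, 2.87], [-0.86, 2.18], [0.17, 2.46], [-1.51, 4.65], [0.06, 2.69], [-2.65, 2.65]. Speed limits (rad/s): [2.57, 2.57, 3.01, 3.14, 3.14, 3.14].

## Interface

Orientations are given as a rotation vector (axis times angle).
In Python, from plant import * gives the robot as it stands. Calls block until the motion is done:
- movep(position, orientation): joint-space move of the TCP to a pose.
- line_to(position, vel=0.15, frame=None): straight line of the TCP; frame=None keeps the orientation; vel is the mean speed in m/s.
- move_joints(angles): joint-space move.
- move_gripper(opening): opening from 0.0 (shut) to 1.0 (fully open); the grip force is fixed at half the most; returns when the fingers have stopped.
- wait(seconds).
- inverse_kinematics(position, orientation): joint angles nearest the present ones, or None.
- capture(name): name is "side" or "top" or "wrist"; returns a dict with "frame" (480x640x3 uint8, blue, green, red), "fx", "fy", "cx", "cy" (pixels), "k1" (the pictures are not rectified: a ray, as slopes to the right and down, at radius r is drawn at 1 + k1 r^2 times it, then the intrinsics apply), "T" (4x4, takes a point from camera to world coordinates). Camera axes: x right, y up, looking along -z (the intrinsics and any distortion apply to the point x, -y, -z); pixel columns grow to the right and rows downward; lengths in m; the calibration is good to about 2 mm. A picture is of the moment at which its call begins. There is no depth.
A pose or a line that the arm cannot do raises MotionError and nothing moves.
- finish_job(): hands the job in, once; it reports no verdict.
Trained networks look in a picture, given as the dict that the camera call returned (one of the last four; its "shot" number tells which), for a name from the list of things; names that differ only in an ending like _2 or _b are one class to them, and where a whole thing is asked for, a point or a joint stands for the part that bears it (a point fixed in the world has none). Each returns a list of dicts, best first, with "p" (0 to 1); they miss things now and then, are a little off and sometimes report something else, mostly with a low value. They report only what shows in the picture. A call takes as long as a camera call. They do not tell look-alikes from the thing itself.
- search_frame(query, picture): "location" ([column, row] as shares, 0 to 1, of the picture: columns of its width, rows of its height, amid what is visible of it).
- regions_of(query, picture): "mask" (480x640 bool, what is visible of it) and "location" ([column, row] as shares, 0 to 1, of the picture: columns of its width, rows of its height, amid what is visible of it).
- tip_of(query, picture): "location" ([column, row] as shares, 0 to 1, of the picture: columns of its width, rows of its height: a listed point, or the origin of a listed thing).
Readings, each from a call of its own:
- read_clock(): time.
- read_joint_positions(): joint angles.
- read_joint_vel(): joint speeds.
- read_joint_efforts(): joint torques, N m.
- read_position(): TCP position.
- read_eef_rot(): TCP orientation.
- read_contact_force(): force on the tool from outside, world axes, zero at the start.
- read_moment(): the same for the moment, N m.
- read_grip_width(): opening from 0.0 (shut) to 1.0 (fully open).
Only numpy, scipy, OpenCV 4.12 (cv2) and the standard library are available. Lean on these libraries where they do the work, as an engineer would, in place of code of your own. Each camera call takes 0.05 s, during which the arm holds its last target. There are 200 camera calls.

## Task

The steel jig plate on the green levelling bed rocks on one corner. With closed fingertips press down on its corners (the blue dots) until you have found and tipped the one that gives, then press the yellow shim head beside that corner all the way down so that the plate sits level and firm. Press no other shim down, and do not lift or shift the plate or the parts around it.

Things in the scene. Friction and masses are not known exactly. Their poses are not given: they have to be found in the camera images.
- bed: green levelling bed fixed to the table, 190 mm (its x) by 280 mm (its y); origin at the centre of its underside, x ahead and y left when unturned, z up. Its slab is 20 mm thick, a low rim round the plate reaches 49 mm, and four dark shim holders (44 x 40 mm, top at 50 mm) stand at its corners
- plate: bare steel jig plate, 160 (x) x 180 (y) x 12 mm, about 2.6 kg, lying loose on four small feet on the bed; origin at the centre of its underside, 44 mm above the table. Three feet carry it; the fourth, at an unknown corner, is 4 mm short, and the plate lies level until that corner is pressed: there 3 to 6 N tips it and the corner sinks about 3 to 4 mm, then stops; let go, it comes back level. The other corners give less than 1 mm
- corner_a (a point): blue dot, 20 mm across, on the plate's top face at its near left corner, 18 mm in from both edges: where to press; 56 mm above the table at rest
- corner_b (a point): blue dot, 20 mm across, on the plate's top face at its far left corner, 18 mm in from both edges: where to press; 56 mm above the table at rest
- corner_c (a point): blue dot, 20 mm across, on the plate's top face at its far right corner, 18 mm in from both edges: where to press; 56 mm above the table at rest
- corner_d (a point): blue dot, 20 mm across, on the plate's top face at its near right corner, 18 mm in from both edges: where to press; 56 mm above the table at rest
- head_a (a point): centre of the top face of the yellow shim head beside the plate's near left corner (corner_a), 41 mm outboard of the blue dot; the head is 28 x 24 mm and its top stands 62 mm above the table when up, 52 mm (2 mm above its holder) when fully pressed
- head_b (a point): centre of the top face of the yellow shim head beside the plate's far left corner (corner_b), 41 mm outboard of the blue dot; the head is 28 x 24 mm and its top stands 62 mm above the table when up, 52 mm (2 mm above its holder) when fully pressed
- head_c (a point): centre of the top face of the yellow shim head beside the plate's far right corner (corner_c), 41 mm outboard of the blue dot; the head is 28 x 24 mm and its top stands 62 mm above the table when up, 52 mm (2 mm above its holder) when fully pressed
- head_d (a point): centre of the top face of the yellow shim head beside the plate's near right corner (corner_d), 41 mm outboard of the blue dot; the head is 28 x 24 mm and its top stands 62 mm above the table when up, 52 mm (2 mm above its holder) when fully pressed
- shim_a (a joint): travel of the shim head at corner_a: 0 up, 0.010 m fully pressed down. It moves straight down, needs about 8 to 14 N, and stays where it is left. Its full travel raises that corner's foot by 4 mm
- shim_b (a joint): travel of the shim head at corner_b: 0 up, 0.010 m fully pressed down. It moves straight down, needs about 8 to 14 N, and stays where it is left. Its full travel raises that corner's foot by 4 mm
- shim_c (a joint): travel of the shim head at corner_c: 0 up, 0.010 m fully pressed down. It moves straight down, needs about 8 to 14 N, and stays where it is left. Its full travel raises that corner's foot by 4 mm
- shim_d (a joint): travel of the shim head at corner_d: 0 up, 0.010 m fully pressed down. It moves straight down, needs about 8 to 14 N, and stays where it is left. Its full travel raises that corner's foot by 4 mm
- bearing: dark bearing ring, 42 mm outside diameter, 12 mm high, lying loose near the middle of the plate, to be left there; origin at the centre of its underside
- piston1: aluminium piston, 76 mm diameter, 72 mm tall, standing; loose, to be left alone; origin at its underside
- piston2: a second such piston; loose, to be left alone; origin at its underside
- gear: dark gear, 80 mm diameter, 30 mm high, lying flat; loose, to be left alone; origin at its underside
- conrod: steel connecting rod, 180 mm long, 20 mm high, lying flat; loose, to be left alone; origin at its underside in the middle of its length
- wrench: open-ended wrench lying flat; loose, to be left alone; origin at its underside in the middle of its length
- filter: white filter canister, 72 mm diameter, 95 mm tall, standing; loose, to be left alone; origin at its underside
Mind the look-alikes: they are no part of the job. Of the things shaped like the plate, the steel one is meant.

How it is judged:
By the outcome, as a careful person would: the job done as asked, in the order asked, and still so for the second after the job is handed in, with the robot touching nothing.
It also fails if it takes over 51 s, if anything falls off the work surface, if the arm or the gripper's body presses on something with over 40 N, if the wrist force passes 120 N, or if a joint passes its speed limit or range.

## Working session

There is one attempt and no reset: what is moved stays moved. The work goes in short steps, each a Python script; the robot and the scene stay as the last script left them, time stands still between calls to the robot, and variables do not carry over. Pictures are saved under pics/ and viewed, about 8 in all and at most 12, crops included, and the job is handed in when it is done.

```bash
mkdir -p pics
python3 - <<'E'
from plant import *
import cv2
for n in("top","side"):
    c=capture(n); cv2.imwrite(f"pics/{n}0.png",c["frame"])
    print(n,c["fx"],c["k1"],c["T"].round(3).tolist())
    if n=="top":
        for q in("plate","bed","corner_a","head_a"):
            print(q,[( [round(d["location"][0]*640),round(d["location"][1]*480)],round(d["p"],2)) for d in tip_of(q,c)])
print(read_clock(),read_eef_rot())
E
```

```text
top 438.8043116532824 -0.01206390487179189 [[-0.015, 0.997, -0.073, 0.456], [-1.0, -0.017, -0.014, 0.004], [-0.016, 0.072, 0.997, 0.968], [0.0, 0.0, 0.0, 1.0]]
plate [([183, 333], 0.88), ([464, 364], 0.88), ([313, 220], 0.61)]
bed []
corner_a [([289, 255], 0.98), ([343, 181], 0.94), ([453, 406], 0.94), ([511, 382], 0.93), ([155, 307], 0.89), ([278, 196], 0.76), ([494, 324], 0.75), ([214, 363], 0.7), ([428, 350], 0.63), ([159, 374], 0.57), ([205, 297], 0.56), ([169, 239], 0.26)]
head_a [([268, 259], 0.69), ([255, 200], 0.64), ([374, 237], 0.64), ([369, 180], 0.59)]
side 596.7927136559604 -0.16908901081045583 [[-0.999, 0.012, -0.036, 0.458], [-0.036, -0.591, 0.806, 1.065], [-0.012, 0.807, 0.591, 0.825], [0.0, 0.0, 0.0, 1.0]]
0.3 [-3.10399793e+00 -4.79972015e-01  8.44374762e-05]
```

View pics/top0.png

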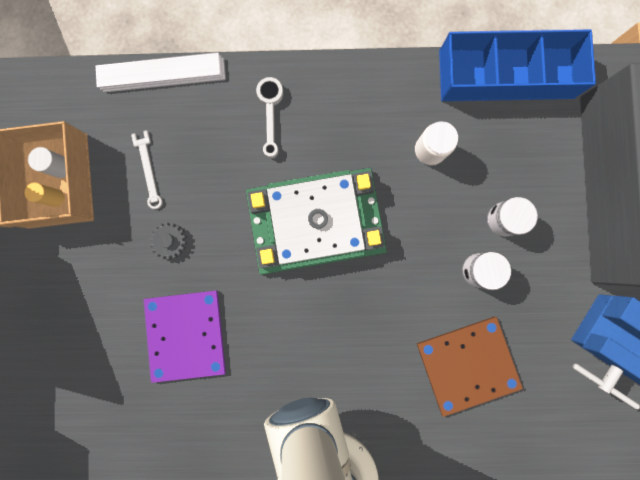

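The steel plate is on the green bed at about (316,219). Its look-alikes are the purple plate (185,337) and the brown plate (470,366), both lying bare on the table. I choose the one on the bed. By the camera axes, image up is +x and image left is +y. That puts dot a at about (286,254), b (277,196), c (344,184) and d (355,242), with the yellow heads beside them. Next I go above it for a close wrist look.

```bash
cat > h.py <<'E'
from plant import *
import numpy as np, cv2
from scipy.spatial.transform import Rotation as R
def world(c,px,z):
    K=np.array([[c["fx"],0,c["cx"]],[0,c["fy"],c["cy"]],[0,0,1]])
    u=cv2.undistortPoints(np.array(px,float).reshape(-1,1,2),K,np.array([c["k1"],0,0,0.]),).reshape(-1,2)
    T=np.array(c["T"]); d=np.c_[u[:,0],-u[:,1],-np.ones(len(u))]@T[:3,:3].T
    return T[:3,3]+d*((z-T[2,3])/d[:,2])[:,None]
def blobs(c,lo,hi,amin):
    m=cv2.inRange(cv2.cvtColor(c["frame"],cv2.COLOR_BGR2HSV),lo,hi)
    n,_,s,ce=cv2.connectedComponentsWithStats(m)
    return [(ce[i],int(s[i,4])) for i in range(1,n) if s[i,4]>amin]
BLUE=((95,120,60),(125,255,255)); YEL=((20,120,90),(35,255,255))
def down(yaw): # tool z down, tool y at world angle yaw
    y=np.array([np.cos(yaw),np.sin(yaw),0]); z=np.array([0,0,-1.])
    return R.from_matrix(np.c_[np.cross(y,z),y,z]).as_rotvec()
E
python3 - <<'E'
from h import *
c=capture("top")
px=[[286,254],[277,196],[344,184],[355,242]]
w=world(c,px,.056); print(w.round(3).tolist()); m=w.mean(0)
v=(w[1]+w[2]-w[0]-w[3]); yaw=np.arctan2(v[1],v[0]); print(m,np.degrees(yaw))
move_gripper(0.0)
q0=read_joint_positions(); print(read_clock())
# tool y along bed x (either sign), pads' 22 mm width along the outboard direction
for k in(0,np.pi):
    q=inverse_kinematics([m[0]-.03,m[1],.30],down(yaw+k)); print(k,q)
E
```

```text
[[0.484, 0.077, 0.056], [0.606, 0.095, 0.056], [0.629, -0.046, 0.056], [0.506, -0.067, 0.056]]
[0.55610873 0.01475662 0.056     ] 8.832255688419172
1.1167
0 [-3.66037791e-02 -7.47990064e-02  1.25282922e+00 -4.44089210e-16
  1.96356244e+00 -1.90755721e-01]
3.141592653589793 None
```

Run:
```python
from h import *
yaw=np.radians(8.8)
movep([.526,.015,.32],down(yaw))
c=capture("wrist"); cv2.imwrite("pics/w1.png",c["frame"])
for n,col,z in(("blue",BLUE,.056),("yel",YEL,.062)):
    for p,a in blobs(c,*col,60): print(n,p.round(),a,world(c,[p],z)[0].round(4))
print(read_clock(),read_contact_force(),c["T"].round(3).tolist())
```

```text
blue [283. 120.] 283 [0.4839 0.0805 0.056 ]
blue [408. 119.] 291 [0.6067 0.0998 0.056 ]
blue [287. 256.] 209 [ 0.5064 -0.0621  0.056 ]
blue [400. 256.] 208 [ 0.6291 -0.0429  0.056 ]
blue [ 97. 331.] 145 [ 0.2979 -0.1885  0.056 ]
blue [  8. 344.] 137 [ 0.1908 -0.2232  0.056 ]
blue [565. 430.] 930 [ 0.8917 -0.2443  0.056 ]
blue [ 47. 431.] 110 [ 0.2309 -0.3475  0.056 ]
yel [408.  76.] 941 [0.5966 0.1387 0.062 ]
yel [284.  76.] 884 [0.4799 0.1206 0.062 ]
yel [395. 290.] 691 [ 0.6312 -0.0807  0.062 ]
yel [289. 290.] 615 [ 0.5139 -0.0987  0.062 ]
3.6083 [-0.25484317  0.09545442 -0.58055871] [[0.988, -0.145, -0.044, 0.514], [0.151, 0.943, 0.297, 0.092], [-0.001, -0.3, 0.954, 0.475], [0.0, 0.0, 0.0, 1.0]]
```

View pics/w1.png

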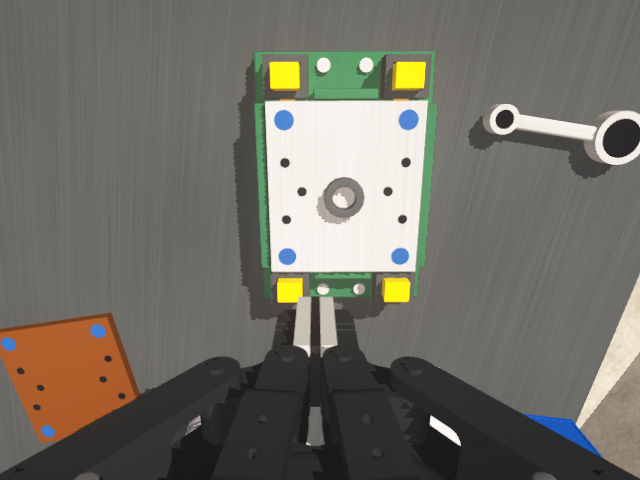

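The wrist view shows dots a (283,120), b (408,119), d (287,256) and c (400,256), with yellow heads beside each and the bearing at (343,198). The dots sit 124 × 144 mm apart as specified. Now I press the corners.

```bash
cat >> h.py <<'E'
P=dict(a=[.484,.079],b=[.6067,.0983],c=[.6291,-.0444],d=[.5064,-.0636])
n=np.array([-.1556,.9878])
H={k:np.array(P[k])+.041*n*(1 if k in"ab" else -1) for k in P}
def press(xy,z0,zmin,fmax,step=.0007):
    """step down until the push passes fmax or zmin is reached; returns [(z,push)]"""
    f0=read_contact_force()[2]; log=[]; z=z0
    while z>zmin:
        z-=step; line_to([*xy,z],vel=.02)
        log.append((round(read_position()[2]*1e3,2),round(read_contact_force()[2]-f0,1)))
        if log[-1][1]>fmax: break
    return log
E
python3 - <<'E'
from h import *
yaw=np.radians(8.8)
for k in"dabc":
    movep([*P[k],.10],down(yaw)); line_to([*P[k],.080],vel=.06); wait(.1)
    L=press(P[k],.080,.066,9); t=[x for x in L if x[1]>.8]
    print(k,t,round(read_clock(),2))
    line_to([*P[k],.10],vel=.1)
    if t and t[0][0]-t[-1][0]>2.3: print("GIVES",k); break
E
```

```text
d [(np.float64(76.43), np.float64(1.0)), (np.float64(75.01), np.float64(1.0))] 10.12
a [] 16.83
b [(np.float64(72.19), np.float64(0.9)), (np.float64(66.65), np.float64(1.4))] 23.48
GIVES b
```

Run:
```python
from h import *
print(read_clock(),read_grip_width(),read_position(),read_eef_rot(),read_contact_force())
line_to([*P["b"],.066],vel=.1); print(read_position(),read_contact_force(),read_clock())
c=capture("side"); w=capture("wrist")
cv2.imwrite("pics/s2.png",np.vstack([cv2.resize(c["frame"][100:400,150:550],(800,600))[:, :800]])); cv2.imwrite("pics/w2.png",w["frame"])
for p,a in blobs(w,*BLUE,60): print(p.round(),a,world(w,[p],.056)[0].round(4))
```

```text
23.9667 0.0036463220370843478 [0.60703504 0.09832862 0.10063516] [2.04388344e+00 2.38462073e+00 1.48674235e-03] [-0.31011029  0.59775122 -0.62977958]
[0.60613356 0.0982648  0.06494313] [ 0.23002982 -0.50696092  0.0939729 ] 24.4583
[ 40. 294.] 1332 [0.4836 0.0799 0.056 ]
[315. 287.] 789 [0.6063 0.1026 0.056 ]
```

View pics/s2.png

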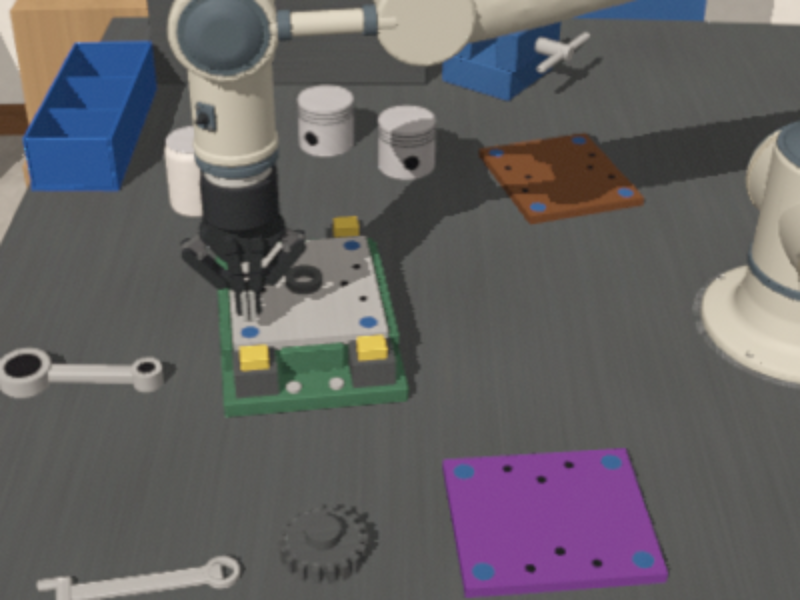

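View pics/w2.png

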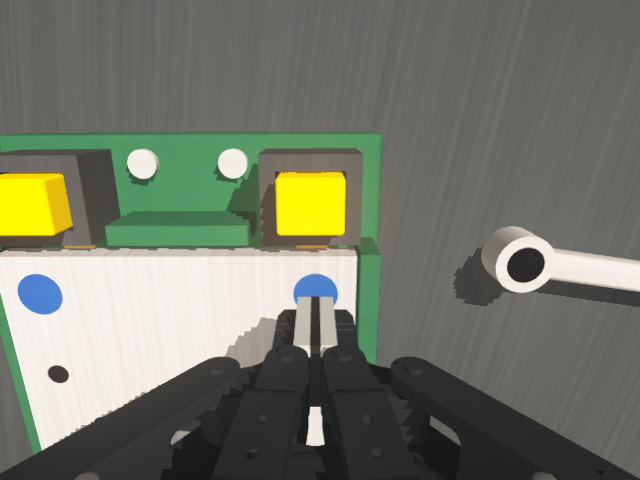

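Run:
```python
from h import *
c=capture("side"); w=capture("wrist")
S=lambda c,p:(np.array(c["T"])[:3,3],world(c,[p],.0)[0])
print("wrist cam",np.array(w["T"])[:3,3].round(4))
def tri(p,q):
    (a,A),(b,B)=S(c,p),S(w,q); u=A-a; v=B-b
    s=np.linalg.lstsq(np.c_[u,-v],b-a,rcond=None)[0]; print(p,q,((a+u*s[0]+b+v*s[1])/2).round(4),np.linalg.norm(a+u*s[0]-b-v*s[1]).round(4))
for r in(257,259,261): tri([275,r],[315,298])
print("dotside",[world(c,[p],.056)[0].round(4).tolist() for p,a in blobs(c,*BLUE,15) if 250<p[0]<400 and 180<p[1]<300], read_clock())
cv2.imwrite("pics/s3.png",cv2.resize(c["frame"][200:310,220:360],(800,628))[:600])
```

```text
wrist cam [0.5952 0.1759 0.2226]
[275, 257] [315, 298] [0.6034 0.112  0.0886] 0.0036
[275, 259] [315, 298] [0.6041 0.1082 0.0805] 0.0033
[275, 261] [315, 298] [0.6049 0.1044 0.0723] 0.003
dotside [[0.5058, -0.0632, 0.056], [0.4833, 0.0792, 0.056], [0.6058, 0.0987, 0.056]] 24.6583
```

View pics/s3.png

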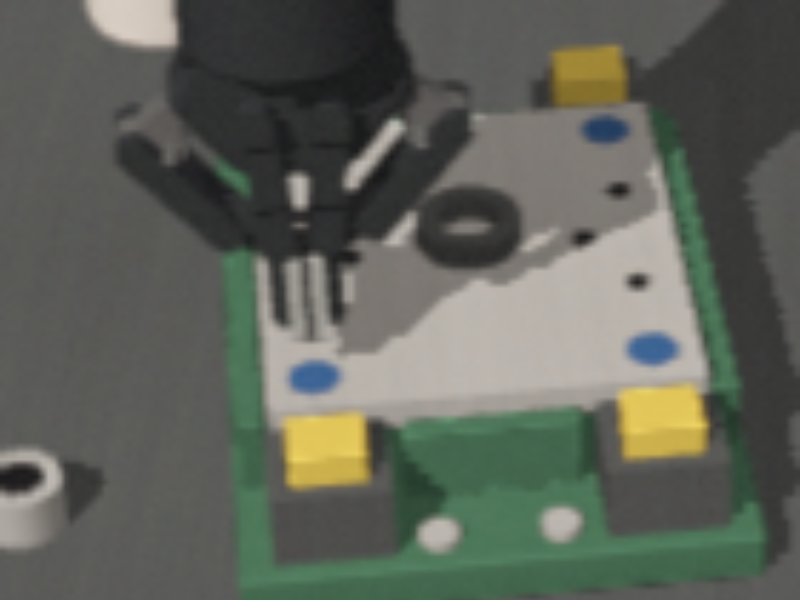

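The side crop shows the shut tips still about 15–20 mm above dot b at (314,377). The pictured tips are shorter than I assumed, and none of the corners was touched. I'll keep descending on b by force.

Run:
```python
from h import *
P["b"]=[.6065,.0995]
t=read_clock()
L=press(P["b"],.066,.032,9,.0015)
print([(float(a),float(b)) for a,b in L],t,read_clock())
```

```text
[(64.66, -0.4), (62.81, 0.0), (61.29, 0.6), (59.8, 0.4), (58.34, 0.2), (56.84, -0.2), (55.29, 0.6), (53.82, -0.0), (52.31, 0.5), (50.85, -0.0), (49.33, -0.7), (47.83, -0.9), (46.31, -0.8), (44.8, 0.5), (43.71, 0.0), (43.64, 7.8), (43.57, 12.7)] 24.6583 28.9083
```

Run:
```python
from h import *
z=.058; line_to([*read_position()[:2],z],vel=.1)
for k in"cda":
    line_to([*P[k],z],vel=.16); line_to([*P[k],.0455],vel=.06)
    L=press(P[k],.0455,.034,9,.0015)
    print(k,[(float(a),float(b)) for a,b in L],read_clock())
    if k=="c": c=capture("side"); cv2.imwrite("pics/s4.png",cv2.resize(c["frame"][180:310,220:360],(640,594)))
    if min(x[0] for x in L)<42: print("GIVES",k); break
    if k!="a": line_to([*P[k],z],vel=.1)
```

```text
c [(43.87, -0.0), (43.74, 6.1), (43.66, 11.5)] 31.4
d [(43.86, -0.7), (43.61, 6.2), (43.56, 12.9)] 33.8
a [(44.05, 0.8), (42.76, 1.8), (41.1, 3.4), (40.08, 5.4), (39.86, 11.4)] 36.775
GIVES a
```

Corner a gives: it sank about 4 mm at 3–5 N and then stopped. Corners b, c and d are firm. Next is head a.

Run:
```python
from h import *
line_to([*P["a"],.060],vel=.1)
h=[.4783,.1205]
line_to([*h,.060],vel=.12); line_to([*h,.0515],vel=.06)
L=press(h,.0515,.028,28,.002)
print([(float(a),float(b)) for a,b in L],read_clock())
line_to([*h,.075],vel=.12)
c=capture("side"); cv2.imwrite("pics/s5.png",cv2.resize(c["frame"][180:310,220:380],(800,600)))
print(read_clock(),read_contact_force())
```

```text
[(49.55, 1.2), (48.23, 5.0), (46.36, 6.4), (44.41, 6.2), (42.43, 6.6), (40.41, 6.4), (39.64, 13.5), (39.58, 22.6), (39.48, 32.8)] 40.1833
40.7333 [-0.07280063  0.50738651 -0.03794857]
```

View pics/s5.png

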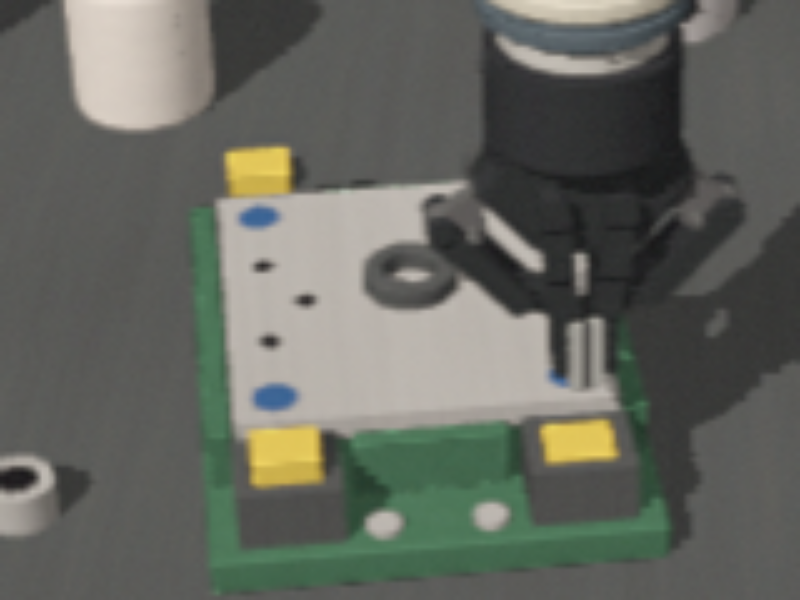

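The side crop shows head a (578,440) sunk nearly flush with its holder, while the other visible heads are still up and the bearing is in place. There is time for one quick firmness check on corner a before handing in.

Run:
```python
from h import *
line_to([*P["a"],.060],vel=.15); line_to([*P["a"],.0455],vel=.06)
L=press(P["a"],.0455,.040,7,.0015)
print([(float(a),float(b)) for a,b in L],read_clock())
line_to([*P["a"],.12],vel=.15); c=capture("side"); cv2.imwrite("pics/s6.png",c["frame"])
print(read_clock(),read_contact_force()); finish_job()
```

```text
[(43.98, -0.0), (43.64, 5.6), (43.44, 12.3)] 42.325
43.05 [ 0.35238621 -0.28036807 -0.02418142]
the job is handed in; nothing more can be done
```

The rocking corner was corner_a (near left). I tipped it, pressed shim head a all the way down, and the plate now sits firm there. I handed the job in at 43.05 s.

- **Finding the corner:** I pressed with shut fingertips, and b, c and d held firm at 11–13 N with less than 0.5 mm of give. Corner a sank about 4 mm at 3–5 N and then stopped.
- **Pressing the shim:** Head a moved about 10 mm at around 6.5 N, below the stated 8–14 N. It then held hard up to 33 N, so it was at its stop. The side picture showed it nearly flush with its holder and heads b and d still up. Head c was hidden by the arm in that picture, but it was never pressed.
- **Checking afterwards:** Pressed again, corner a held 12 N with about 0.5 mm of give, at the same height as the other three corners.
- **What disagreed:** My first round of presses met no contact. The fingertips turned out to be about 12 mm above the TCP, where I had expected them 19 mm ahead of it. I found the true contact height by force, which cost about 20 s.
- **Not checked:** I saved a last picture just before handing in but did not view it. The bearing was in place in the picture taken after the shim press, and I did not check the other loose parts again at the end.

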